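# Slide the butter dish between two ramekins on to its mat

## Task

Push the lidded butter dish along the worktop through the narrow gap between the two ramekins and on to the cork mat on the other side, so that it ends in the middle of the mat and lined up with it. Only push it gently with the fingertips or the outside of the fingers: do not pinch, lift or tip it, and leave the lemon and the garlic where they are.

Things in the scene. Friction and masses are not known exactly. Their poses are not given: they have to be found in the camera images.
- dish: the butter dish: white stoneware 56 mm wide (x), 112 mm long (y), 28 mm high, upright sides, corners rounded to 12 mm; a wooden lid, fixed to it, reaches to 40 mm and its knob to 52 mm. About 0.35 kg. Origin at the centre of its underside. It starts about 165 mm left or right of the middle of the gap, its long axis within about 0.3 rad of the direction through the gap
- ramekin_near: the ramekin nearer the robot: an upright-sided white bowl 84 mm across and 45 mm high, which cannot be moved. Origin at the centre of its underside; its x axis points to the other ramekin, its y axis runs through the gap
- ramekin_far: the ramekin farther from the robot, alike and as immovable, its centre 146 mm from the first one's, so that 62 mm are free between them. Origin at the centre of its underside. Behind it a wall cabinet overhangs the worktop from about x = 0.6 m, its underside 0.46 m up: keep the wrist low there
- mat: the cork mat, on the other side of the gap from the dish: a thin rectangle, 115 mm wide (x) by 170 mm long (y, within 0.06 rad of the direction through the gap), fixed; things slide on to it without a step. Origin at its centre, 155 to 175 mm from the middle of the gap and up to 9 mm to either side of the line through it
- lemon: a lemon, 83 x 58 x 58 mm, at the near right; origin under its centre
- garlic: a garlic bulb, 60 mm across, 58 mm high, at the far right; origin under its centre
Mind the look-alikes: they are no part of the job. Leave any black look-alike of the ramekin_near alone.

How it is judged:
On the way:
1. the dish is in the gap between the ramekins (y of dish in the frame of ramekin_near between -0.03 and 0.03 m and x of dish in the frame of ramekin_near between 0.063 and 0.083 m and height (world z) of dish below 0.01 m), for 0.05 s.
At the end, for the whole second after the job is handed in: The dish has come through the gap and rests flat on the mat, its centre within 20 mm (across) and 25 mm (along) of the mat's middle, its long side within 0.2 rad of the mat's (x of dish in the frame of mat between -0.02 and 0.02 m and y of dish in the frame of mat between -0.025 and 0.025 m and angle between the y axis of dish and the y axis of mat, either way round below 0.2 rad and height (world z) of dish below 0.005 m and angle between dish's own z axis and vertical below 0.05 rad and linear speed of dish below 0.01 m/s); the robot touches nothing.
It fails at once if the dish is lifted by more than 10 mm or tipped by more than 0.2 rad (height (world z) of dish above 0.01 m or angle between dish's own z axis and vertical above 0.2 rad).
It fails at once if the fingers pinch or press the dish with more than 30 N (contact force between the fingers and dish above 30 N).
It fails at once if the lemon or the garlic is moved by more than 20 mm (distance of any of lemon, garlic from where it was at the start of the episode above 0.02 m).
It also fails if it takes over 64 s, if anything falls off the work surface, if the arm or the gripper's body presses on something with over 40 N, if the wrist force passes 120 N, or if a joint passes its speed limit or range.

## Robot

A 7-joint arm with a two-finger parallel gripper is mounted at the origin on the work surface; the furniture and walls round the work are solid. World frame = base frame: x ahead of the robot, y to its left, z up, the work surface at z = 0. Lengths are in m, angles in rad, forces in N, time in s.
With the tool pointing down it reaches from about 0.4 to 0.875 m from the base axis. Payload 6.5 kg.
Tool frame: the origin (TCP) lies on the front face of the gripper's body, between the roots of the fingers; the fingertips stand 73 mm ahead of it and the grasp point (between the pads) lies 54 mm ahead of it (env.tip_reach is the distance from the TCP to the fingertips, in m); z points along the fingers, y is the line along which they close (so a half turn about z gives the same grasp; the last joint's range is limited). The gripper opens to 85 mm and grips with 20 to 120 N. Pads are 22 mm wide; open, the fingers measure 114 mm over their backs; the gripper's body (76 mm by 85 mm) begins 54 mm behind the grasp point. The pads swing forward as they close: fully open they stand 13 mm farther back than shut.
Start: joints at [-1.404, 0.536, -0.004, 1.538, 0.003, 1.067, -0.071], TCP at [0.15, 0.632, 0.304] pointing down, gripper open.
Joint ranges: [-2.7, 2.7], [-0.37, 2.16], [-1.27, 1.26], [0.24, 2.4], [-1.31, 4.45], [0.19, 1.91], [-2.76, 2.76]. Speed limits (rad/s): [2.39, 2.39, 3.14, 3.14, 3.14, 3.14, 3.14].

## Interface

Orientations are given as [roll, pitch, yaw] about the fixed x, y, z axes, in that order (R = Rz(yaw) Ry(pitch) Rx(roll)).
In Python, from cell import env, planner, status, camera gives the robot as it stands. The module is installed in compiled form; this text tells all that it offers. Calls block until the motion is done:
- env.reach(position, orientation): joint-space move of the TCP to a pose.
- env.move_linear(position, ori=None, speed=0.15, threshold=None): straight line of the TCP; ori=None keeps the orientation; speed is the mean speed in m/s. With threshold (N) it stops when the force on the tool has changed by that much, and returns True; else False.
- env.move_j(angles): joint-space move.
- env.gripper_to(opening, f_grip=None): opening from 0.0 (shut) to 1.0 (fully open); f_grip is the grip in N (None keeps the last); returns when the fingers have stopped.
- env.hold(seconds).
- planner.solve_ik(position, orientation): joint angles nearest the present ones, or None.
- status.state(): the state.
- camera(name): name is "side" or "top" or "wrist"; returns a dict with "img" (384x512x3 uint8, red, green, blue), "z_map" (384x512 float32, m along the optical axis (not along the pixel's ray), 0 where there is no reading), "intrinsics" (3x3 intrinsics, pixels), "D" ([k1, k2, p1, p2, k3] as OpenCV has them; the pictures are not rectified), "rvec" (rotation vector, rad) and "tvec" (3), from world to camera coordinates, as OpenCV has them. Camera axes: x right, y down, z forward; pixel columns grow to the right and rows downward; lengths in m; the calibration is good to about 2 mm. A picture is of the moment at which its call begins.
A pose or a line that the arm cannot do raises env.PlanningError and nothing moves.
- env.finish_job(): hands the job in; it is judged then, once.
The state is a dict: "time": time; "joints": joint angles; "qd": joint speeds; "joint_torque": joint torques, N m; "tcp_pos": TCP position; "tcp_rot": TCP orientation; "ft_force": force on the tool from outside, world axes, zero at the start; "ft_torque": the same for the moment, N m; "opening": opening from 0.0 (shut) to 1.0 (fully open); "grip_force": force on a finger pad.
Only numpy, scipy, OpenCV 4.12 (cv2) and the standard library are available. Lean on these libraries where they do the work, as an engineer would, in place of code of your own. Each camera call takes 0.05 s, during which the arm holds its last target. There are 200 camera calls.

## Working session

There is one attempt and no reset: what is moved stays moved. The work goes in short steps, each a Python script; the robot and the scene stay as the last script left them, time stands still between calls to the robot, and variables do not carry over. Pictures are saved under pics/ and viewed, at most 10 in all, crops included, and the job is handed in when it is done.

```bash
mkdir -p pics
python3 - <<'E'
from cell import env,planner,status,camera
import cv2,numpy as np
ims=[]
for n in("top","side"):
    c=camera(n);np.savez(f"pics/{n}0.npz",**c)
    cv2.imwrite(f"pics/{n}0.png",c["img"][...,::-1]);print(n,c["intrinsics"],c["D"],c["rvec"],c["tvec"])
s=status.state();print(s["tcp_pos"],s["tcp_rot"],s["time"],env.tip_reach)
E
```

```text
top [[438.95229276   0.         251.05139672]
 [  0.         438.95229276 198.75062504]
 [  0.           0.           1.        ]] [0.03247707 0.         0.         0.         0.        ] [ 2.13961676 -2.19004082  0.11718865] [-0.0048189   0.48276737  1.09917415]
side [[385.52217198   0.         251.32405709]
 [  0.         385.52217198 187.45169398]
 [  0.           0.           1.        ]] [-0.09263749  0.          0.          0.          0.        ] [ 0.2793369  -2.79199452  1.22453703] [0.46002122 0.11352125 0.91230264]
[0.14987071 0.63202266 0.30307862] [-3.14000740e+00  1.17044009e-04  2.90880849e+00] 0.1 0.0726
```

View pics/top0.png

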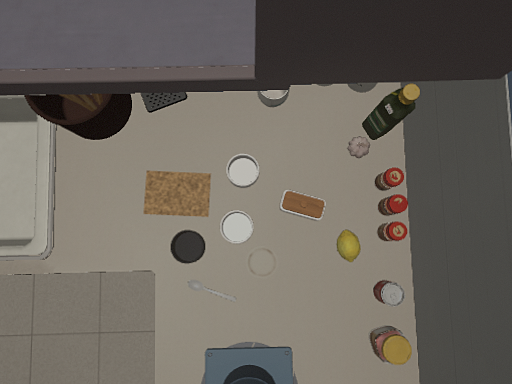

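View pics/side0.png

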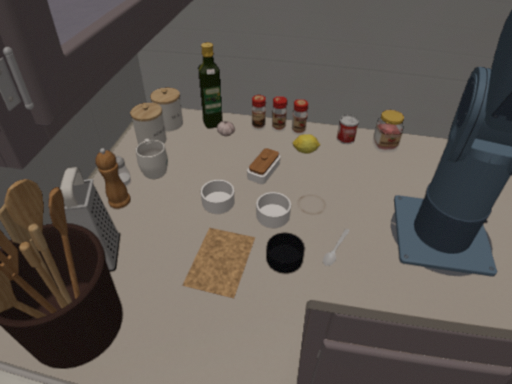

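```bash
cat > h.py <<'E'
import cv2,numpy as np
def ray(c,px,z):
    K,D,rv,t=(np.array(c[k],float) for k in("intrinsics","D","rvec","tvec"))
    R=cv2.Rodrigues(rv)[0]; p=np.array(px,float).reshape(-1,1,2)
    u=cv2.undistortPoints(p,K,D)[:,0]
    d=np.c_[u,np.ones(len(u))]@R; o=-R.T@t.ravel()
    return (o+d*((z-o[2])/d[:,2])[:,None])[:,:2]
def proj(c,P):
    return cv2.projectPoints(np.array(P,float).reshape(-1,1,3),c["rvec"],c["tvec"],c["intrinsics"],c["D"])[0][:,0]
def biggest(m,near,r=60):
    """contour of the largest blob with centroid within r px of near"""
    cs=cv2.findContours(m.astype(np.uint8),cv2.RETR_EXTERNAL,cv2.CHAIN_APPROX_NONE)[0]
    cs=[k for k in cs if cv2.contourArea(k)>20 and np.linalg.norm(k[:,0].mean(0)-near)<r]
    return max(cs,key=cv2.contourArea)[:,0]
def rect(P):
    (x,y),(w,h),a=cv2.minAreaRect((P*1000).astype(np.float32)); 
    b=cv2.boxPoints(((x,y),(w,h),a)); e=[b[1]-b[0],b[2]-b[1]]; l=max(e,key=np.linalg.norm)
    th=np.arctan2(l[1],l[0]); th=(th)%np.pi
    return np.array([x,y])/1000,th,sorted([w,h])
E
python3 - <<'E'
from h import *
for n in("top","side"):
    c=np.load(f"pics/{n}0.npz"); R=cv2.Rodrigues(c["rvec"])[0]; print(n,-R.T@c["tvec"].ravel())
    print(proj(c,[[0,0,0],[.15,.632,.304],[.5,0,0],[.5,.2,0]]))
c=np.load("pics/top0.npz")
hsv=cv2.cvtColor(c["img"],cv2.COLOR_RGB2HSV); 
for k,p in dict(bg=(300,150),mat=(178,193),rim=(243,157),ram=(243,172),dishedge=(283,205),lid=(300,203)).items(): print(k,hsv[p[1],p[0]],c["z_map"][p[1],p[0]])
cv2.imwrite("pics/crop0.png",cv2.resize(c["img"][130:280,130:345,::-1],None,fx=3.5,fy=3.5,interpolation=cv2.INTER_CUBIC))
E
```

```text
top [ 0.36011954 -0.01555452  1.145139  ]
[[ 249.11492297  392.75045796]
 [-103.57081573  373.27575644]
 [ 244.80820469  193.37311865]
 [ 168.62376039  195.13931692]]
side [0.33307667 0.67362138 0.70149617]
[[440.86284116 234.22492567]
 [477.47276056 536.01698408]
 [239.56332621 205.62096801]
 [219.53020084 269.21373017]]
bg [ 20  35 144] 1.1695921
mat [ 16 117 120] 1.1499889
rim [13 24 75] 1.1536885
ram [ 23  12 189] 1.1537102
dishedge [ 14 146 126] 1.1115109
lid [ 14 132 114] 1.1136099
```

View pics/crop0.png

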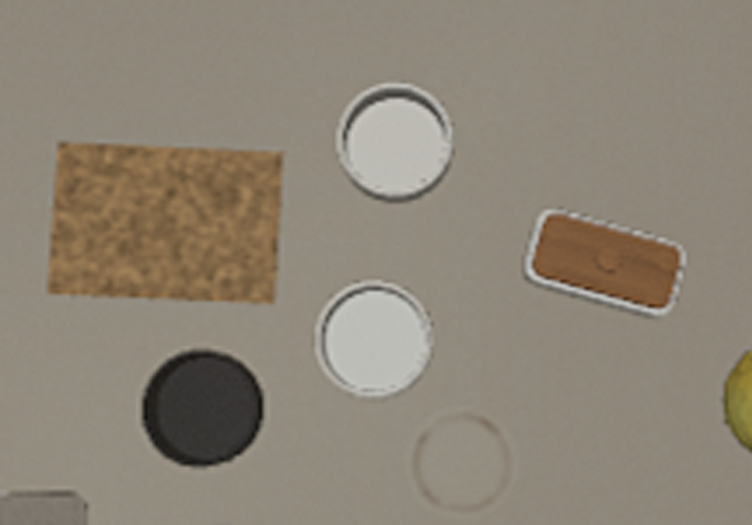

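The crop shows the white ramekins at about (243,170) and (237,227), with the black look-alike at (188,246) and a water ring at (262,262). The dish is at (303,205), the mat at (178,193). I choose the two white bowls: they face each other across the gap and the black one is off to the side.

```bash
cat >> h.py <<'E'
def dish(c,near=None,r=45):
    """dish from its wooden lid (top at z=.04): centre, angle of long axis, size"""
    h=cv2.cvtColor(c["img"],cv2.COLOR_RGB2HSV)
    m=(h[...,1]>100)&(h[...,0]<20)
    k=biggest(m,near,r); return rect(ray(c,k,.040))
E
python3 - <<'E'
from h import *
c=np.load("pics/top0.npz")
h=cv2.cvtColor(c["img"],cv2.COLOR_RGB2HSV)
print("dish",dish(c,(303,205),20))
k=biggest((h[...,1]>75),(178,193),20); print("mat",rect(ray(c,k,0)))
for p in((243,170),(237,227)):
    m=(h[...,2]>165)&(h[...,1]<30); k=biggest(m,p,15)
    P=ray(c,k,.045); (x,y),r=cv2.minEnclosingCircle((P*1000).astype(np.float32)); print("ram",x,y,r)
s=np.load("pics/side0.npz"); hs=cv2.cvtColor(s["img"],cv2.COLOR_RGB2HSV)
print("side dish",dish(s,(264,160),20))
k=biggest((hs[...,1]>95),(220,260),25); print("side mat",rect(ray(s,k,0)))
for p in((243,170),(237,227)): print(h[p[1]-16:p[1]+17,p[0],:].tolist())
E
```

```text
dish (array([ 0.46389569, -0.14627225]), np.float32(1.2749751), [46.07860565185547, 100.75483703613281])
mat (array([0.50505392, 0.17828265]), np.float32(1.502858), [114.80846405029297, 169.21615600585938])
ram 556.9508666992188 4.90239953994751 41.56722640991211
ram 412.254150390625 23.134197235107422 41.30220031738281
side dish (array([ 0.46407455, -0.1453494 ]), np.float32(1.2728983), [47.802947998046875, 108.10140228271484])
side mat (array([0.50510104, 0.17528523]), np.float32(1.5047466), [112.54889678955078, 167.83372497558594])
[[30, 10, 186], [25, 13, 120], [19, 26, 80], [13, 24, 75], [23, 11, 182], [20, 12, 194], [20, 12, 190], [23, 12, 188], [26, 11, 188], [26, 11, 187], [23, 12, 188], [23, 11, 187], [23, 12, 189], [20, 12, 189], [23, 12, 188], [20, 12, 189], [23, 11, 188], [20, 12, 189], [23, 12, 189], [20, 12, 188], [23, 11, 187], [23, 12, 189], [23, 11, 188], [23, 12, 189], [23, 12, 188], [23, 12, 188], [23, 11, 188], [23, 11, 188], [26, 11, 189], [23, 11, 191], [20, 12, 187], [19, 13, 161], [21, 18, 101]]
[[17, 15, 157], [17, 23, 77], [50, 4, 183], [30, 7, 193], [35, 8, 190], [34, 9, 190], [34, 9, 189], [34, 9, 189], [30, 8, 189], [30, 8, 188], [30, 8, 189], [35, 8, 189], [35, 8, 189], [35, 8, 189], [35, 8, 190], [35, 8, 189], [30, 7, 188], [35, 8, 189], [30, 9, 189], [30, 8, 189], [30, 8, 189], [39, 9, 190], [35, 8, 189], [35, 8, 189], [30, 8, 188], [30, 8, 189], [35, 8, 189], [34, 9, 189], [34, 9, 190], [30, 8, 191], [34, 10, 173], [26, 9, 190], [22, 19, 150]]
```

```bash
cat >> h.py <<'E'
G=np.array([.4846,.0140]); TH=1.4455
Y=np.array([np.cos(TH),np.sin(TH)]); X=np.array([Y[1],-Y[0]])
def rel(p,th): d=np.array(p)-G; return d@X,d@Y,th-TH   # across, along, angle
def down(th): return [np.pi,0,float(th)]
Z=.083
E
cat > a.py <<'E'
from cell import env,planner,status,camera
from h import *
env.gripper_to(0.0,20)
env.move_linear([.15,.45,.25],speed=.25)
p=np.array([.4639,-.1463]);th=1.275
u=np.array([np.cos(th),np.sin(th)]);r=np.array([u[1],-u[0]])
a=p+.040*u+.056*r
env.reach([*a,.17],down(th)); env.move_linear([*a,Z],speed=.12)
print(status.state()["tcp_pos"],status.state()["time"])
c=camera("side");cv2.imwrite("pics/side1.png",c["img"][100:250,170:370,::-1].repeat(3,0).repeat(3,1))
try: print(dish(c,(264,160),25))
except Exception as e: print(e)
E
python3 a.py
```

```text
[ 0.52952532 -0.12460684  0.08351537] 5.1083
(array([ 0.46407452, -0.1453494 ]), np.float32(1.2728965), [47.80290985107422, 108.10139465332031])
```

View pics/side1.png

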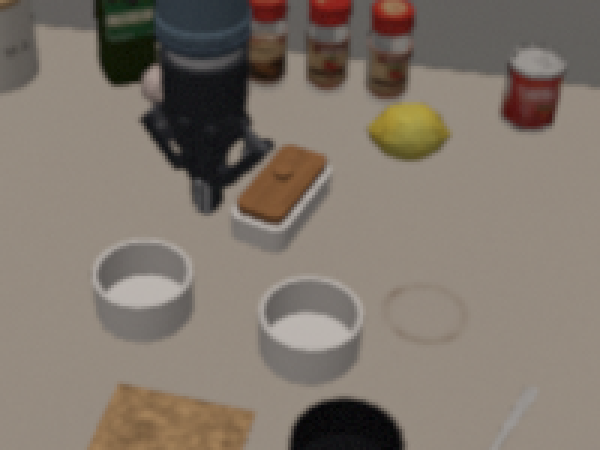

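The side view shows the closed gripper at (207,205), clear of the dish. Its linkage elbows splay out to about ±47 mm at (150,120) and (265,145). I'll nudge with the flat side of the fingers (tool turned by 90°), then look at the fingers open, since splayed elbows could meet the ramekins in the gap.

```bash
cat > b.py <<'E'
from cell import env,planner,status,camera
from h import *
p=np.array([.4639,-.1463]);th=1.275
u=np.array([np.cos(th),np.sin(th)]);r=np.array([u[1],-u[0]])
a=p+.040*u+.051*r
t=status.state()["tcp_pos"]; env.move_linear([*t[:2],.13])
env.reach([*a,.13],down(th-np.pi/2)); env.move_linear([*a,Z],speed=.1)
print(env.move_linear([*(a-.0175*r),Z],speed=.03,threshold=10),status.state()["ft_force"])
env.move_linear([*a,Z],speed=.1); env.move_linear([*(a-.02*u+.03*r),.13],speed=.15)
c=camera("side")
d=dish(c,(264,160),25); print(d,rel(d[0],d[1]))
env.gripper_to(1.0); c=camera("side")
cv2.imwrite("pics/side2.png",c["img"][90:240,170:370,::-1].repeat(3,0).repeat(3,1));print(status.state()["time"])
E
python3 b.py
```

```text
False [0.40807019 0.13907903 0.35062788]
(array([ 0.46029974, -0.14541104]), np.float32(1.3380163), [46.56725311279297, 108.14020538330078]) (np.float64(-0.004188361450077748), np.float64(-0.16119813945095027), np.float32(-0.107483745))
9.875
```

View pics/side2.png

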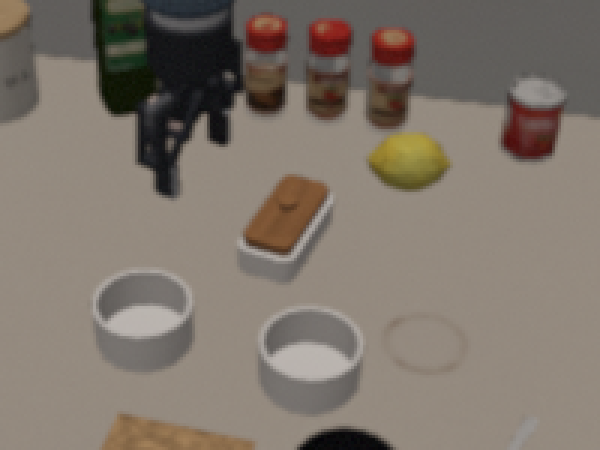

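Run:
```python
from h import *
c=np.load("pics/side0.npz")
def show(t,th,r0,name,hl):
    im=cv2.imread(name); r=np.array([np.sin(th),-np.cos(th)])
    for z in hl:
        for o in (-.031,.031,-.057,.057):
            q=np.array([*(t[:2]+o*r),t[2]-z]); p=(proj(c,q)[0]-[170,r0])*3
            cv2.circle(im,tuple(int(v) for v in p),2,(0,0,255) if abs(o)<.04 else (0,255,0),-1)
    return im
t=np.array([.5295,-.1246,.0835])
a=show(t,1.275,100,"pics/side1.png",[0,.02,.04,.06])
p=np.array([.4639,-.1463]);th=1.275;u=np.array([np.cos(th),np.sin(th)]);r=np.array([u[1],-u[0]])
t2=np.array([*(p+.02*u+.081*r),.13])
b=show(t2,th-np.pi/2,90,"pics/side2.png",[0,.02,.04,.06])
cv2.imwrite("pics/geo.png",np.hstack([cv2.resize(a[:270,100:340],None,fx=1.6,fy=1.6),cv2.resize(b[:270,60:300],None,fx=1.6,fy=1.6)]))
```

```text
(no output)
```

View pics/geo.png

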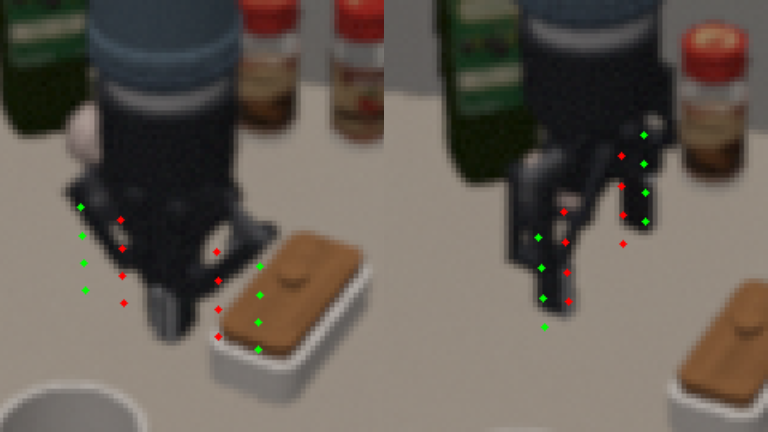

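The markers show the closed linkage at ±31 mm sitting about 25 mm below the TCP. With the TCP at z 0.088 that is roughly 0.06, which clears the 45 mm ramekins. So: closed fingers, closing line across the gap, pushing on the dish's rear face.

```bash
cat >> h.py <<'E'
Z=.088; B=.067
def pose(e,s,f):
    "TCP behind a dish at across e, along s, angle f in the gap frame"
    th=TH+f; return G+e*X+s*Y-B*np.array([np.cos(th),np.sin(th)]),th
E
cat > c.py <<'E'
from cell import env,planner,status,camera
from h import *
env.gripper_to(0.0,20)
e0,s0,f0,s1=-.0042,-.1612,-.1075,-.080
t,th=pose(e0,s0-.015*1,f0); t=t+.015*f0*X
env.reach([*t,.15],down(th)); env.move_linear([*t,Z],speed=.12)
for k in np.linspace(0,1,8):
    e=e0*(1-k)**2; s=s0+(s1-s0)*k; f=f0*(1-k)
    q,th=pose(e,s,f)
    if env.move_linear([*q,Z],down(th),speed=.04,threshold=12): print("stop",k,status.state()["ft_force"]);break
print(status.state()["ft_force"])
c=camera("side"); near=proj(c,[*(G+s1*Y),.04])[0]
d=dish(c,near,25); print(d,rel(d[0],d[1]),status.state()["time"])
cv2.imwrite("pics/side3.png",c["img"][110:260,170:370,::-1].repeat(3,0).repeat(3,1))
E
python3 c.py
```

```text
[ 0.19328863 -0.11737356 -0.52940094]
(array([ 0.47722256, -0.06413695]), np.float32(1.4411066), [45.96537399291992, 111.34529876708984]) (np.float64(0.002445074880236136), np.float64(-0.07844635584714144), np.float32(-0.0043934584)) 16.3667
```

View pics/side3.png

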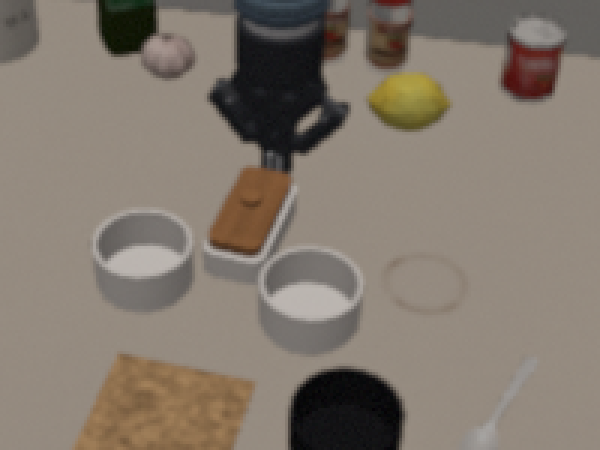

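The dish is at crop (250,210), lined up with the gap and its nose just at the mouth, about 2 mm toward the far ramekin. I'll translate slightly diagonally, then go straight through with a force stop.

```bash
cat > d.py <<'E'
from cell import env,planner,status,camera
from h import *
t,f=pose(0,0,-.004)
for e,s in ((.0013,-.060),(.0002,-.045),(.0002,-.025),(.0002,0),(.0002,.02),(.0002,.05)):
    q,th=pose(e,s,-.004 if s<-.04 else 0)
    b=env.move_linear([*q,Z],down(th),speed=.04,threshold=10)
    c=camera("side"); d=dish(c,proj(c,[*(G+s*Y),.04])[0],25)
    print(s,b,np.round(rel(d[0],d[1]),4),np.round(d[2],1),np.round(status.state()["ft_force"],1))
    if b: break
print(status.state()["time"])
E
python3 d.py
```

```text
-0.06 False [ 0.0031 -0.0583  0.0142] [ 45.8 110.7] [ 1.  -0.2 -0.2]
-0.045 False [ 0.0027 -0.0439 -0.0086] [ 45.8 110.8] [ 0.1  0.8 -0.4]
-0.025 False [ 0.0026 -0.0237 -0.0044] [ 46.5 110.2] [ 0.2 -0.4  0. ]
0 False [ 0.0028  0.0012 -0.0115] [ 46.7 109.7] [-0.3  0.  -0.7]
0.02 False [ 0.0031  0.0205 -0.0143] [ 46.8 109.9] [-0.3 -0.1 -0.5]
0.05 False [ 0.0031  0.0508 -0.0005] [ 47.  109.4] [0.5 0.8 0.2]
20.8167
```

```bash
cat > e.py <<'E'
from cell import env,planner,status,camera
from h import *
for s in (.09,.13,.1645):
    q,th=pose(.0002,s,0)
    print(s,env.move_linear([*q,Z],down(th),speed=.04,threshold=10))
q,th=pose(.0002,.135,0); env.move_linear([*q,Z],speed=.06)
env.move_linear([*q,.15],speed=.15)
q=G-.15*Y; env.move_linear([*q,.2],speed=.2); env.hold(.3)
M=np.array([.5051,.177]);tm=1.5035
for n in("top","side"):
    c=camera(n); h=cv2.cvtColor(c["img"],cv2.COLOR_RGB2HSV)
    near=proj(c,[*M,.04])[0]
    # white stoneware rim at z=.028
    m=((h[...,1]<40)&(h[...,2]>120)).astype(np.uint8)
    y0,x0=int(near[1]),int(near[0])
    cv2.imwrite(f"pics/{n}4.png",c["img"][max(0,y0-70):y0+70,max(0,x0-90):x0+90,::-1].repeat(3,0).repeat(3,1)); np.savez(f"pics/{n}4.npz",**c); print(n,near)
print(status.state()["time"])
ims=[cv2.imread(f"pics/{n}4.png")[:420,60:460] for n in("top","side")]
cv2.imwrite("pics/both4.png",np.hstack(ims))
E
python3 e.py
```

```text
0.09 False
0.13 False
0.1645 False
top [174.72495951 191.08811913]
side [218.89330029 249.3394869 ]
27.0083
```

View pics/both4.png

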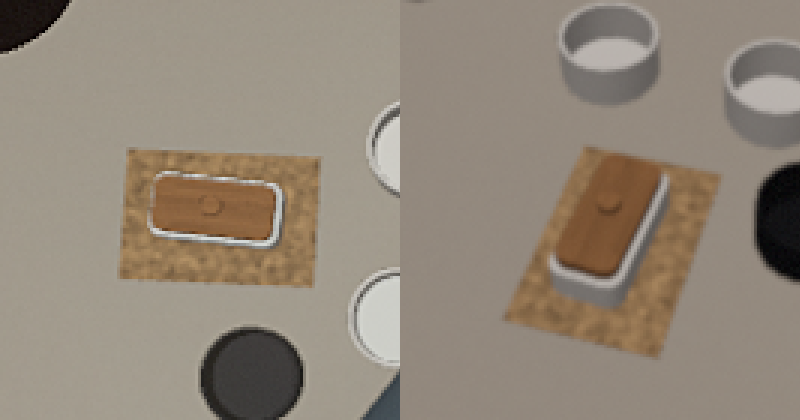

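The knob is at about (174,189) in the top view against a predicted mat centre of (175,191), so the dish is within about 5 mm of the middle. It is flat and lined up, and the arm is clear.

```bash
python3 -c "
from cell import env
print(env.finish_job())"
```

```text
the job is handed in; nothing more can be done
None
```

I pushed the butter dish through the gap onto the cork mat and handed the job in: it rests about 5 mm from the mat's middle by camera, visibly lined up with it, though the hand-in call returned no verdict.

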